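# Tip worn bearing balls through the scrap box flap

### The job

Pick up the loaded scoop without spilling, press the scrap box's spring flap open with the scoop's lip and tip all four bearing balls through it, keeping the gripper itself off the box. Then let the flap spring shut and set the empty scoop back flat and upright on its rubber mat, leaving the cups and the V block where they are.

Things in the scene. Friction and masses are not known exactly. Their poses are not given: they have to be found in the camera images.
- scrap_box: Fixed blue sheet metal box, 132 (x) x 152 (y) mm. Origin: centre of its underside, z up. Its low front looks to its own -x; pour towards its own +x. Its top slopes up 20 degrees from the front (84 mm high) to the back (132 mm); in the slope is an opening 118 mm wide (y), shut by the flap, with 17 mm frame strips beside it. Walls 4 mm. The balls belong on its floor, 4 mm above the worktop.
- flap_hinge (a point): Middle of the flap's hinge line, which runs along the box's y at the low front edge of the opening: at (-55, 0, 88) mm in the box's frame. A 4 mm sill in front of it stays at or below this height.
- flap (a joint): Angle of the aluminium flap (112 mm wide, 85 mm from hinge to free edge), rad. 0 = shut, rising 20 degrees away from the hinge; growing = its far edge goes down into the box. Level at 0.35, stop at 1.1. Its spring (0.075 N m shut, 0.15 N m/rad more as it opens) shuts it in about half a second; 0.7 rad open at 50 mm from the hinge takes about 3.5 N. Balls put on the shut flap roll back off.
- flap_edge (a point): Middle of the flap's free edge, on its top face.
- scoop: Loose steel scoop, 113 (x) x 70 (y) x 76 mm, 0.18 kg, open at the front (its own +x). Origin: underside, on the centre line. Level floor, 3 mm thick, from x = -52 to +15 mm, walls 26 mm high; then a ramp rising 12 degrees to the lip. Balls stay behind the ramp while it is level and roll out when it is tipped lip down well beyond 12 degrees (30 to 40 empties it).
- scoop_grip (a point): Centre of the scoop's red handle bar, 70 mm long (scoop x), 14 mm thick (scoop y) and 28 mm high, level above the pan: at (-18, 0, 62) mm in the scoop's frame. 45 mm are free below the bar, above the pan floor, except at the post at its rear end.
- scoop_lip (a point): Middle of the scoop's lip, top edge: at (60, 0, 13) mm in the scoop's frame. The lip is 70 mm wide (scoop y) and 3 mm thick.
- mat: Fixed black rubber mat, 180 (x) x 140 (y) x 3 mm; origin: centre of its underside. The scoop starts and ends on it.
- cup_a: Bystander: drawn steel cup, diameter 64, 47 mm high; origin: centre of its underside.
- cup_b: Bystander: a second such cup, diameter 64, 47 mm high; origin: centre of its underside.
- v_block: Bystander: steel V block, 62 x 57 x 35 mm; origin: centre of its underside.
- ball1_center (a point): Centre of worn bearing ball 1 of 4: steel, diameter 14 mm, 12 g, loose on the scoop's floor.
- ball2_center (a point): Centre of worn bearing ball 2 of 4: steel, diameter 14 mm, 12 g, loose on the scoop's floor.
- ball3_center (a point): Centre of worn bearing ball 3 of 4: steel, diameter 14 mm, 12 g, loose on the scoop's floor.
- ball4_center (a point): Centre of worn bearing ball 4 of 4: steel, diameter 14 mm, 12 g, loose on the scoop's floor.

How it is judged:
On the way:
1. the scoop's lip holds the flap open (value of joint flap above 0.35 rad and contact force between scoop and scrap_box above 0.3 N and x of scoop_lip in the frame of scrap_box between -0.055 and 0.045 m), for 0.1 s.
At the end, for the whole second after the job is handed in: All four balls lie inside the scrap box (below 60 mm), the flap is shut (within 0.1 rad), and the scoop is at rest on the mat, flat and upright (within 0.06 rad), its origin within 60 mm of the mat's centre (x of ball1_center in the frame of scrap_box between -0.064 and 0.064 m and y of ball1_center in the frame of scrap_box between -0.073 and 0.073 m and z of ball1_center in the frame of scrap_box between 0 and 0.06 m and x of ball2_center in the frame of scrap_box between -0.064 and 0.064 m and y of ball2_center in the frame of scrap_box between -0.073 and 0.073 m and z of ball2_center in the frame of scrap_box between 0 and 0.06 m and x of ball3_center in the frame of scrap_box between -0.064 and 0.064 m and y of ball3_center in the frame of scrap_box between -0.073 and 0.073 m and z of ball3_center in the frame of scrap_box between 0 and 0.06 m and x of ball4_center in the frame of scrap_box between -0.064 and 0.064 m and y of ball4_center in the frame of scrap_box between -0.073 and 0.073 m and z of ball4_center in the frame of scrap_box between 0 and 0.06 m and value of joint flap below 0.1 rad and horizontal distance between scoop and mat below 0.06 m and angle between scoop's own z axis and vertical below 0.06 rad and height (world z) of scoop between 0 and 0.008 m and linear speed of scoop below 0.02 m/s); the robot touches nothing.
It fails at once if a ball is spilled onto the worktop (height (world z) of any of ball1_center, ball2_center, ball3_center, ball4_center below 0.0085 m).
It fails at once if the gripper or arm pushes on the scrap box or its flap (over 1 N) (contact force between any of the fingers, the arm and scrap_box above 1 N).
It fails at once if one of the two loose cups or the V block is moved by more than 20 mm or a cup tipped (distance of any of cup_a, cup_b, v_block from where it was at the start of the episode above 0.02 m or angle between any of cup_a, cup_b's own z axis and vertical above 0.3 rad).
It also fails if it takes over 56 s, if anything falls off the work surface, if the arm or the gripper's body presses on something with over 40 N, if the wrist force passes 120 N, or if a joint passes its speed limit or range.

### The arm

A 7-joint arm with a two-finger parallel gripper is mounted at the origin on a cart in front of the work surface, level with it; the furniture and walls round the work are solid. World frame = base frame: x ahead of the robot, y to its left, z up, the work surface at z = 0. Lengths are in m, angles in rad, forces in N, time in s.
With the tool pointing down it reaches from about 0.4 to 0.85 m from the base axis. Payload 10.4 kg.
Tool frame: the origin (TCP) lies at the very end of the fingers, on their centre line; the grasp point (between the pads) lies r.pinch_z behind it (r.pinch_z is the distance from the TCP to the grasp point, in m); z points along the fingers, x is the direction in which the jaws open and shut, and the axes are right-handed (so a half turn about z gives the same grasp; the last joint's range is limited). The gripper opens to 87 mm and grips with 3 to 60 N. Pads are 19 mm wide; open, the fingers measure 117 mm over their backs; the gripper's body (75 mm by 190 mm) begins 51 mm behind the grasp point.
Start: joints at [-1.242, 0.332, -0.065, 1.46, 0.022, 1.35, -0.088], TCP at [0.215, 0.587, 0.223] pointing down, gripper open.
Joint ranges: [-2.6, 2.6], [-0.5, 2.12], [-1.47, 1.34], [0.16, 2.42], [-1.27, 4.41], [0.06, 2.06], [-2.6, 2.6]. Speed limits (rad/s): [2.22, 2.22, 2.79, 2.79, 3.14, 3.14, 3.14].

### API

Orientations are given as a unit quaternion [x, y, z, w].
In Python, from bench import r gives the robot as it stands.
- The arm moves only by the tool carry_out, never from a script. Its argument "increments" is text: rows parted by semicolons, each of 7 numbers parted by spaces: the turn, a rotation vector about the tool's x, y, z in degrees, then the shift along the tool's x, y, z in m, then the finger opening in m, from 0 to 0.087. A call has exactly 5 rows; each row is the pose to reach, as a shift and turn from the pose measured when the call began, along the tool's axes at that moment; what a row does not reach only later rows make up. A row lasts 1/8 s, in which the tool goes at most 62.5 mm and 10.7 degrees, less where a joint would pass 70% of its speed; a pose out of reach is approached as far as the arm can. A call with a gripper value outside its range is refused whole. The fingers move at their own pace and stop on an object; "squeeze" is the grip in N (left out, the last holds). Time passes only in rows, so rows that repeat a pose let the fingers close, or fill a call up. It gives the time, the measured TCP pose, the force and the opening at its end, in the units of the state.
- r.read_state(): the state, without advancing time (a new reading comes with each control period).
- r.camera(name): name is "scene" or "top" or "wrist"; returns (picture, depth): 480x640x3 uint8, blue, green, red; 480x640 float32, m along the optical axis (not along the pixel's ray), 0 where there is no reading.
- r.camera_model(name): a dict with "K" (3x3 intrinsics, pixels), "k1" (the pictures are not rectified: a ray, as slopes to the right and down, at radius r is drawn at 1 + k1 r^2 times it, then the intrinsics apply), "extrinsics" (4x4, takes a point from camera to world coordinates). Camera axes: x right, y down, z forward; pixel columns grow to the right and rows downward; lengths in m; the calibration is good to about 2 mm. A picture is of the moment at which its call begins: read the wrist's pose just before it. camera_model takes no time and is no camera call; for the wrist camera it gives the pose at the moment of the call.
- r.close_job(): hands the job in, once; it reports no verdict.
The state is a dict: "time": time; "joint_positions": joint angles; "joint_vel": joint speeds; "joint_torque": joint torques, N m; "ee_pos": TCP position; "eef_rot": TCP orientation; "ft_force": force on the tool from outside, world axes, zero at the start; "torque": the same for the moment, N m; "width": finger opening in m.
Only numpy, scipy, OpenCV 4.12 (cv2) and the standard library are available. Lean on these libraries where they do the work, as an engineer would, in place of code of your own. Each camera call takes 0.05 s, during which the arm holds its last target.

## Working session

There is one attempt and no reset: what is moved stays moved. The work goes in short steps, Python scripts to look and compute and a tool call to move; the robot and the scene stay as the last step left them, time stands still between calls to the robot, and variables do not carry over. Pictures are saved under pics/ and viewed, and the job is handed in when it is done.

Besides the shell and the picture viewer there is one more tool, called after "Request:" by a JSON object that holds its "api" and its "payload", one argument or row to a line. carry_out: Moves the arm, as the interface text tells. Its arguments: {"type":"object","properties":{"increments":{"type":"string"},"squeeze":{"type":"number"}},"required":["increments"]}

```bash
ls; mkdir -p pics
python3 - <<'E'
from bench import r
import cv2,json
s=r.read_state(); print(s); print(r.pinch_z)
for n in ["scene","top","wrist"]:
    p,d=r.camera(n); cv2.imwrite(f"pics/{n}0.png",p)
    import numpy as np; np.save(f"pics/{n}0.npy",d)
    m=r.camera_model(n); print(n,np.round(np.array(m["K"]),1).tolist(),m["k1"],np.round(np.array(m["extrinsics"]),4).tolist())
E
```

```text
pics
{'time': 0.0, 'joint_positions': array([-1.2415816 ,  0.33290303, -0.06470593,  1.46093223,  0.02158336,
        1.34993404, -0.08850365]), 'joint_vel': array([-1.10963746e-03, -1.03885314e-03, -2.30004598e-04,  3.73527080e-05,
       -2.03705193e-04, -1.25684608e-03,  1.68990805e-04]), 'joint_torque': array([-8.57825171e-07, -6.23247957e+01,  2.47950840e-02, -3.89896095e+01,
       -6.13675243e-02,  3.97311745e-02,  1.05908082e-04]), 'ee_pos': array([0.21523685, 0.58634527, 0.22173885]), 'eef_rot': array([ 8.19933924e-01,  5.72457695e-01, -5.92514476e-04,  4.44858697e-04]), 'ft_force': array([-0.20059416, -0.06699166, -1.17624212]), 'torque': array([ 0.02135166, -0.02667854,  0.06985946]), 'width': 0.08718155249613588}
0.0187
scene [[491.4, 0.0, 325.5], [0.0, 491.4, 236.9], [0.0, 0.0, 1.0]] -0.06289592671039822 [[0.8857, -0.2724, 0.3759, 0.1521], [-0.4641, -0.5414, 0.7011, -0.4196], [0.0125, -0.7954, -0.6059, 0.6412], [0.0, 0.0, 0.0, 1.0]]
top [[546.5, 0.0, 321.1], [0.0, 546.5, 238.0], [0.0, 0.0, 1.0]] -0.03273568806806504 [[-0.0067, -0.9979, 0.0647, 0.4603], [-0.9999, 0.0074, 0.0103, 0.2362], [-0.0107, -0.0646, -0.9979, 1.1375], [0.0, 0.0, 0.0, 1.0]]
wrist [[383.4, 0.0, 314.5], [0.0, 383.4, 239.8], [0.0, 0.0, 1.0]] -0.026431092379370705 [[0.3442, 0.9042, 0.253, 0.1464], [0.9389, -0.3311, -0.094, 0.6123], [-0.0013, 0.2699, -0.9629, 0.3838], [0.0, 0.0, 0.0, 1.0]]
```

View pics/scene0.png

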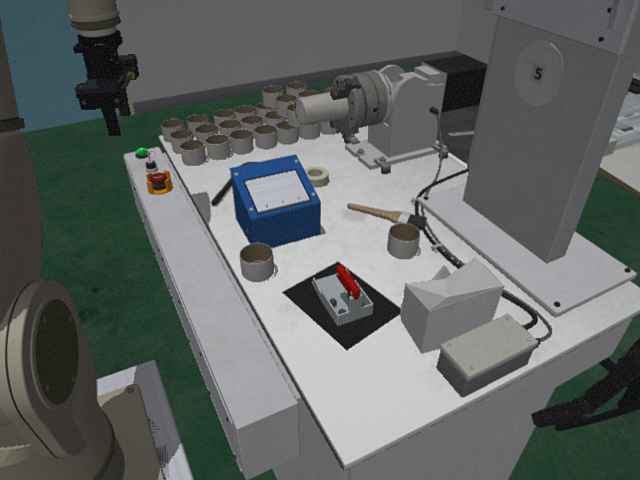

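View pics/top0.png

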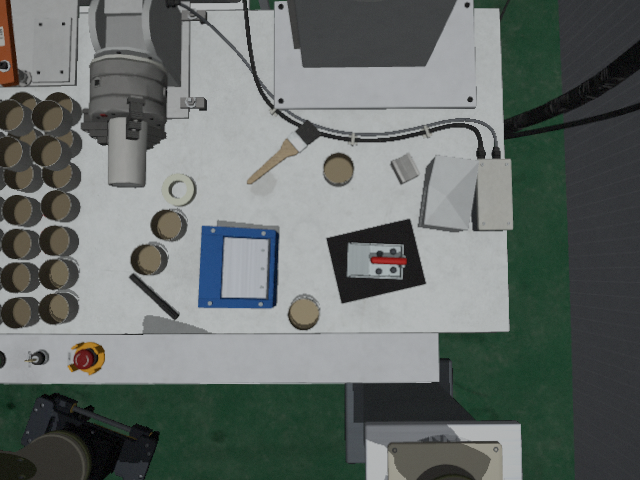

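View pics/wrist0.png

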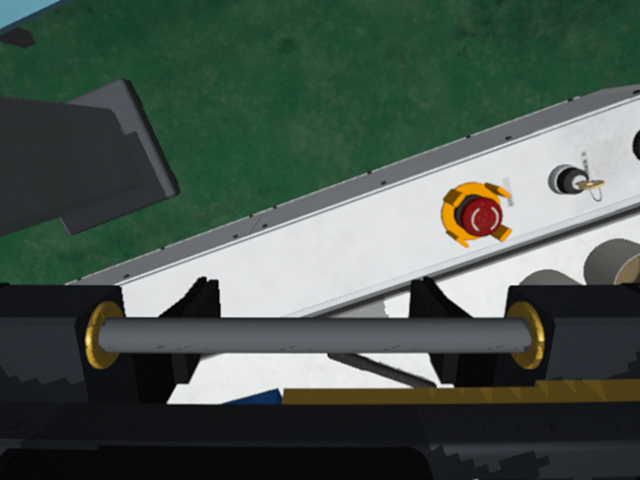

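The top view shows the blue box at about (240,265), with its low front facing right toward the scoop. The scoop is at (376,261) on the mat, its red handle at (388,261) and its lip at about (348,260). One cup is at (304,312), another at (338,168), and the V block is at (404,167). Next I measure.

```bash
cat > h.py <<'E'
import numpy as np, cv2
from bench import r
def px2ray(m,uv):
    K=np.array(m["K"]);k1=m["k1"];E=np.array(m["extrinsics"])
    uv=np.atleast_2d(uv).astype(float)
    out=cv2.undistortPoints(uv[:,None],K,np.array([k1,0,0,0,0.]))[:,0]
    d=np.c_[out,np.ones(len(out))]
    return E[:3,3],d@E[:3,:3].T
def onz(m,uv,z):
    o,d=px2ray(m,uv); return o+d*((z-o[2])/d[:,2])[:,None]
def proj(m,P):
    E=np.linalg.inv(np.array(m["extrinsics"]));P=np.atleast_2d(P)
    c=P@E[:3,:3].T+E[:3,3]; n=c[:,:2]/c[:,2:]; n=n*(1+m["k1"]*(n**2).sum(1))[:,None]
    K=np.array(m["K"]); return n*[K[0,0],K[1,1]]+K[:2,2]
def cloud(m,d):
    v,u=np.nonzero(d>0); o,dr=px2ray(m,np.c_[u,v]); P=np.full(d.shape+(3,),np.nan); P[v,u]=o+dr*d[v,u][:,None]; return P
E
python3 - <<'E'
from h import *
for n in ["top","scene"]:
    p=cv2.imread(f"pics/{n}0.png");d=np.load(f"pics/{n}0.npy");m=r.camera_model(n)
    C=cloud(m,d); b,g,rr=[p[...,i].astype(int) for i in range(3)]
    red=((rr>130)&(g<70)&(b<70)).astype(np.uint8)
    if n=="top": red[:, :320]=0
    else: red[:,:300]=0
    k=red>0; print(n,"red n",k.sum(),"z med",np.nanmedian(C[k][:,2]),np.nanmax(C[k][:,2]))
    blue=((b>100)&(rr<80)&(b>g+40)).astype(np.uint8)
    num,l,st,ce=cv2.connectedComponentsWithStats(blue); i=1+st[1:,4].argmax(); kb=l==i
    print("blue",st[i],"z",np.nanpercentile(C[kb][:,2],[1,50,99]))
    if n=="top":
        R=cv2.minAreaRect(np.argwhere(k)[:,::-1].astype(np.float32)); bx=cv2.boxPoints(R)
        W=onz(m,bx,0.079); print("red corners",W.round(4).tolist(),W.mean(0))
        # scoop region from depth
        Z=C[...,2]
        print("worktop z",np.nanmedian(Z[300:320,350:380]))
        dark=((p.max(2)<60)).astype(np.uint8); dark[:,:322]=0;dark[:,430:]=0;dark[:215]=0;dark[310:]=0
        hull=cv2.convexHull(np.argwhere(dark>0)[:,::-1].astype(np.float32)); Rm=cv2.minAreaRect(hull); print("mat",Rm, onz(m,cv2.boxPoints(Rm),0.003).round(4).tolist(), onz(m,[Rm[0]],0.003))
    for v,u in []: pass
    # box top plane fit using blue points high
    P=C[kb]; print("box xyz ranges",np.nanpercentile(P,[1,99],axis=0).round(3).tolist())
E
python3 - <<'E'
import cv2
p=cv2.imread("pics/top0.png"); q=p[200:330,180:440]; cv2.imwrite("pics/topcrop.png",cv2.resize(q,None,fx=3,fy=3,interpolation=cv2.INTER_CUBIC))
p=cv2.imread("pics/scene0.png"); q=p[140:350,220:420]; cv2.imwrite("pics/scenecrop.png",cv2.resize(q,None,fx=2.8,fy=2.8,interpolation=cv2.INTER_CUBIC))
E
```

```text
top red n 155 z med 0.08063525844882924 0.08643455011222989
blue [ 198  226   77   82 2685] z [0.08401378 0.12328018 0.13507432]
red corners [[0.4816, 0.1492, 0.079], [0.4903, 0.1487, 0.079], [0.4868, 0.0848, 0.079], [0.4781, 0.0854, 0.079]] [0.48420482 0.1170328  0.079     ]
worktop z 0.0019567979403549707
mat ((375.6327819824219, 260.4393310546875), (66.65044403076172, 85.66070556640625), 76.75948333740234) [[0.5341, 0.2371, 0.003], [0.5737, 0.063, 0.003], [0.4388, 0.0337, 0.003], [0.3996, 0.2065, 0.003]] [[0.4862908  0.13514033 0.003     ]]
box xyz ranges [[0.398, 0.34, 0.084], [0.547, 0.471, 0.135]]
scene red n 154 z med 0.0794360495870855 0.09403945646672651
blue [ 230  155   90   65 1687] z [0.0823431  0.11936458 0.13149519]
box xyz ranges [[0.395, 0.338, 0.082], [0.545, 0.47, 0.131]]
```

View pics/topcrop.png

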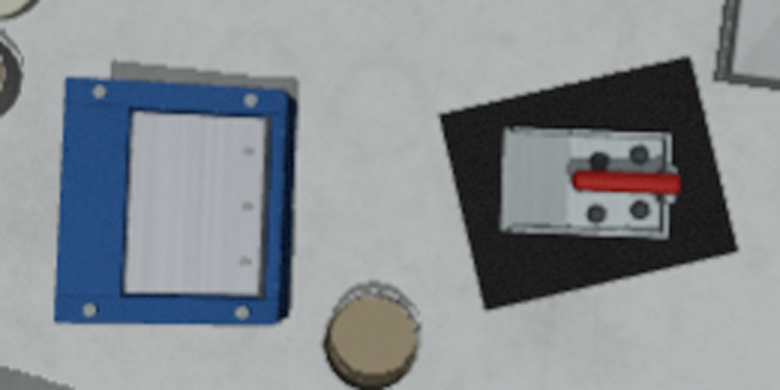

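View pics/scenecrop.png

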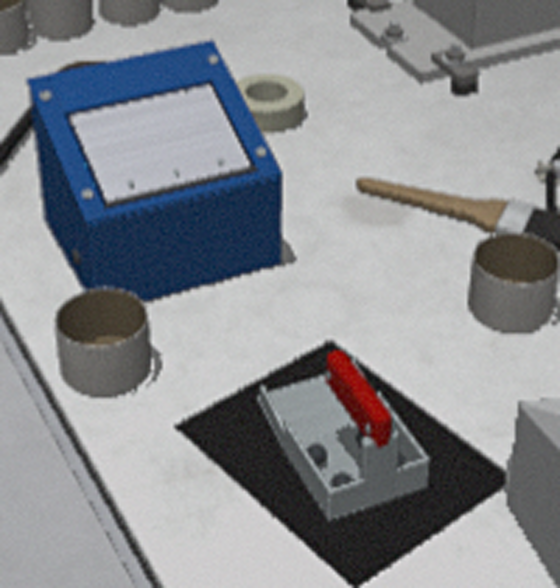

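Run:
```python
from h import *
m=r.camera_model("top"); p=cv2.imread("pics/top0.png");d=np.load("pics/top0.npy")
f=lambda l:np.array(l,float)/3-1/3+[180,200]
S=f([(99,92),(251,100),(242,313),(90,310)])
zs=[.125,.09,.09,.125]
def at(uv,z): return np.array([onz(m,[a],b)[0] for a,b in zip(uv,z)])
W=at(S,zs); print("screws",W.round(4).tolist())
def yaw(v): return np.degrees(np.arctan2(v[1],v[0]))
print("x-yaw",yaw(W[1]*0+(W[0]-W[1])),yaw(W[3]-W[2]),"from y",yaw(W[3]-W[0])+ -0, yaw(W[2]-W[1]))
B=at(f([(66,78),(55,322)]),[.132,.132]); print("back corners",B.round(4).tolist(),np.linalg.norm(B[1]-B[0]),yaw(B[1]-B[0]))
F=at(f([(290,90),(277,322)]),[.084,.084]); print("front corners",F.round(4).tolist(),np.linalg.norm(F[1]-F[0]),yaw(F[1]-F[0]), np.linalg.norm(F-B,axis=1))
print("center",(F.sum(0)+B.sum(0))/4)
H=at(f([(268,116),(263,298)]),[.088]*2); print("hinge-ish",H.round(4).tolist(),H.mean(0))
# scoop
L=at(f([(502,127),(500,233)]),[.016]*2)  # lip edge
T=at(f([(671,131),(668,238)]),[.029]*2)
print("lip",L.round(4).tolist(),L.mean(0),np.linalg.norm(L[1]-L[0])); print("rear",T.round(4).tolist(),np.linalg.norm(T[1]-T[0]),"len",np.linalg.norm(L.mean(0)-T.mean(0)), yaw(L.mean(0)-T.mean(0)))
for n,c in dict(cupA=(304,312),cupB=(338,168)).items(): print(n,onz(m,[c],.047))
for b in [(599,161),(639,155),(596,213),(640,209)]: print("ball",onz(m,f([b]),.013))
# red in scene: bar axis
```

```text
screws [[0.5417, 0.4488, 0.125], [0.5386, 0.3581, 0.09], [0.4027, 0.3639, 0.09], [0.4069, 0.4536, 0.125]]
x-yaw 88.04890506637834 87.30494865383051 from y 177.9451190007278 177.56814361223007
back corners [[0.5499, 0.4678, 0.132], [0.4, 0.4736, 0.132]] 0.15002323414045043 177.7981840966468
front corners [[0.5453, 0.3336, 0.084], [0.3965, 0.3422, 0.084]] 0.1490790916078858 176.70041741136157 [0.14261081 0.13993169]
center [0.47293853 0.40431684 0.108     ]
hinge-ish [[0.5283, 0.3474, 0.088], [0.412, 0.3507, 0.088]] [0.47017155 0.34907763 0.088     ]
lip [[0.5243, 0.1946, 0.016], [0.4519, 0.1967, 0.016]] [0.48807082 0.19563603 0.016     ] 0.07244366369487923
rear [[0.52, 0.0808, 0.029], [0.4478, 0.084, 0.029]] 0.07225560944339271 len 0.11407257816423932 87.88701846154557
cupA [[0.38401238 0.28236384 0.047     ]]
cupB [[0.67212289 0.21241566 0.047     ]]
ball [[0.50061415 0.12823408 0.013     ]]
ball [[0.50452923 0.10075877 0.013     ]]
ball [[0.46503753 0.13075802 0.013     ]]
ball [[0.46755351 0.10062144 0.013     ]]
```

Run:
```python
from h import *
for n in ["top","scene"]:
    p=cv2.imread(f"pics/{n}0.png");d=np.load(f"pics/{n}0.npy");m=r.camera_model(n);C=cloud(m,d)
    b,g,rr=[p[...,i].astype(int) for i in range(3)]
    red=((rr>100)&(g<70)&(b<70)); red[:,:300]=0
    P=C[red]; P=P[(P[:,2]>.04)&(P[:,2]<.09)]; 
    print(n,"bar y range",np.percentile(P[:,1],[2,98]),"x",np.percentile(P[:,0],[2,50,98]),"z",np.percentile(P[:,2],[2,50,98]))
    t=P[P[:,2]>.075]; print(np.polyfit(t[:,1],t[:,0],1), len(t), np.polyval(np.polyfit(t[:,1],t[:,0],1),.117))
```

```text
top bar y range [0.08531618 0.1488419 ] x [0.47760725 0.48499435 0.49113215] z [0.06958714 0.08033136 0.08430569]
[0.04663    0.47951611] 211 0.4849718200305708
scene bar y range [0.08204115 0.14654724] x [0.47605236 0.48083939 0.48796797] z [0.07281118 0.07912499 0.08153566]
[0.04498409 0.47642596] 197 0.48168909994325176
```

```bash
cat >> h.py <<'E'
from scipy.spatial.transform import Rotation as Rot, Slerp
def Rs(yaw,pitch):
    a,t=np.radians([yaw,pitch]); ex=np.array([np.cos(a)*np.cos(t),np.sin(a)*np.cos(t),-np.sin(t)]); ey=np.array([-np.sin(a),np.cos(a),0]); ez=np.cross(ex,ey)
    return np.c_[-ey,-ex,-ez]     # tool axes when hand square to scoop
def rows(pos,R,fr=(.2,.4,.6,.8,1),w=None,start=None):
    s=r.read_state(); p0=np.array(s["ee_pos"]);R0=Rot.from_quat(s["eef_rot"])
    rv=(R0.inv()*Rot.from_matrix(R)).as_rotvec(degrees=True); sh=R0.inv().apply(np.array(pos)-p0)
    print("t",round(s["time"],3),"turn",rv.round(2),np.linalg.norm(rv).round(1),"shift",sh.round(4),np.linalg.norm(sh).round(4))
    for f in fr: print(" ".join(f"{v:.1f}" for v in rv*f)," ".join(f"{v:.4f}" for v in sh*f))
def tcp_from_grip(g,R): return np.array(g)+R[:,2]*r.pinch_z
E
python3 - <<'E'
from h import *
R=Rs(87.6,38); rows([.4715,.370,.21],R)
E
```

```text
t 0.15 turn [-32.72 -23.86  69.45] 80.4 shift [-0.1149  0.3151  0.0121] 0.3356
-6.5 -4.8 13.9 -0.0230 0.0630 0.0024
-13.1 -9.5 27.8 -0.0460 0.1260 0.0048
-19.6 -14.3 41.7 -0.0689 0.1891 0.0073
-26.2 -19.1 55.6 -0.0919 0.2521 0.0097
-32.7 -23.9 69.4 -0.1149 0.3151 0.0121
```

Request:
{"api": "carry_out", "payload": {
  "increments": "-4 -3 8.5 -0.014 0.038 0.0015 0.087; -8 -6 17 -0.028 0.076 0.003 0.087; -12 -9 25.5 -0.042 0.115 0.0045 0.087; -16 -12 34 -0.057 0.155 0.006 0.087; -20 -15 43 -0.072 0.195 0.007 0.087"
}}

```text
time: 0.78
ee_pos: [0.374, 0.451, 0.2149]
eef_rot: [0.952, 0.219, -0.007, 0.213]
ft_force: [-0.3, 0.8, -0.4]
width: 0.0867
```

Run:
```python
from h import *
R=Rs(87.6,38); rows([.4715,.370,.21],R); print(r.read_state()["joint_positions"].round(2))
```

```text
t 0.775 turn [-12.39  -8.7   26.32] 30.4 shift [0.0551 0.1049 0.0453] 0.1268
-2.5 -1.7 5.3 0.0110 0.0210 0.0091
-5.0 -3.5 10.5 0.0220 0.0419 0.0181
-7.4 -5.2 15.8 0.0331 0.0629 0.0272
-9.9 -7.0 21.1 0.0441 0.0839 0.0363
-12.4 -8.7 26.3 0.0551 0.1049 0.0453
[-1.22  0.49  0.16  1.33  0.19  1.66 -0.63]
```

Request:
{"api": "carry_out", "payload": {
  "increments": "-3.5 -2.5 8 0.014 0.026 0.011 0.087; -7 -5 15 0.030 0.058 0.025 0.087; -10.5 -7.5 22.5 0.046 0.09 0.039 0.087; -12.4 -8.7 26.3 0.055 0.105 0.045 0.087; -12.4 -8.7 26.3 0.055 0.105 0.045 0.087"
}}

```text
time: 1.4
ee_pos: [0.472, 0.3695, 0.2096]
eef_rot: [0.945, -0.02, -0.007, 0.326]
ft_force: [-0.7, -0.5, -0.2]
width: 0.0868
```

Run:
```python
from h import *
R=Rs(87.6,38); rows([.4715,.370,.21],R,(1,)); print(r.read_state()["joint_positions"].round(2))
rows(tcp_from_grip([.484,.117,.16],Rs(87.4,0)),Rs(87.4,0))
```

```text
t 1.4 turn [0.07 0.05 0.01] 0.1 shift [-0.0005 -0.0001 -0.0007] 0.0008
0.1 0.1 0.0 -0.0005 -0.0001 -0.0007
[-1.13  0.7   0.32  1.15  0.21  1.84 -0.87]
t 1.4 turn [ 3.807e+01 -1.000e-02  1.800e-01] 38.1 shift [0.0228 0.1561 0.2089] 0.2618
7.6 -0.0 0.0 0.0046 0.0312 0.0418
15.2 -0.0 0.1 0.0091 0.0624 0.0836
22.8 -0.0 0.1 0.0137 0.0937 0.1254
30.5 -0.0 0.1 0.0182 0.1249 0.1672
38.1 -0.0 0.2 0.0228 0.1561 0.2089
```

Run:
```python
from h import *
R=Rs(87.4,-10)
rows(tcp_from_grip([.4838,.117,.13],R),R)
```

```text
t 1.4 turn [48.07  0.    0.18] 48.1 shift [0.0226 0.1352 0.2303] 0.2681
9.6 0.0 0.0 0.0045 0.0270 0.0461
19.2 0.0 0.1 0.0090 0.0541 0.0921
28.8 0.0 0.1 0.0136 0.0811 0.1382
38.5 0.0 0.1 0.0181 0.1082 0.1843
48.1 0.0 0.2 0.0226 0.1352 0.2303
```

Request:
{"api": "carry_out", "payload": {
  "increments": "9.6 0 0 0.0045 0.027 0.046 0.087; 19.2 0 0 0.009 0.054 0.092 0.087; 28.8 0 0.1 0.0135 0.081 0.138 0.087; 38.5 0 0.1 0.018 0.108 0.184 0.087; 48.1 0 0.2 0.0225 0.135 0.230 0.087"
}}

```text
time: 2.02
ee_pos: [0.4833, 0.1264, 0.1149]
eef_rot: [0.996, -0.02, 0.003, -0.083]
ft_force: [1.0, -0.2, 0.2]
width: 0.0872
```

Run:
```python
from h import *
R=Rs(87.4,-10)
s=r.read_state();print(s["joint_positions"].round(2))
p,d=r.camera("wrist"); cv2.imwrite("pics/w1.png",p)
p,d=r.camera("scene"); cv2.imwrite("pics/s1.png",p[140:420,220:560])
rows(tcp_from_grip([.4838,.117,.066],R),R)
```

```text
[-0.63  0.12  0.42  1.98 -0.25  1.02 -0.13]
t 2.125 turn [ 0.74  0.09 -0.37] 0.8 shift [0.0012 0.0089 0.0648] 0.0655
0.1 0.0 -0.1 0.0002 0.0018 0.0130
0.3 0.0 -0.1 0.0005 0.0036 0.0259
0.4 0.1 -0.2 0.0007 0.0053 0.0389
0.6 0.1 -0.3 0.0009 0.0071 0.0519
0.7 0.1 -0.4 0.0012 0.0089 0.0648
```

View pics/w1.png

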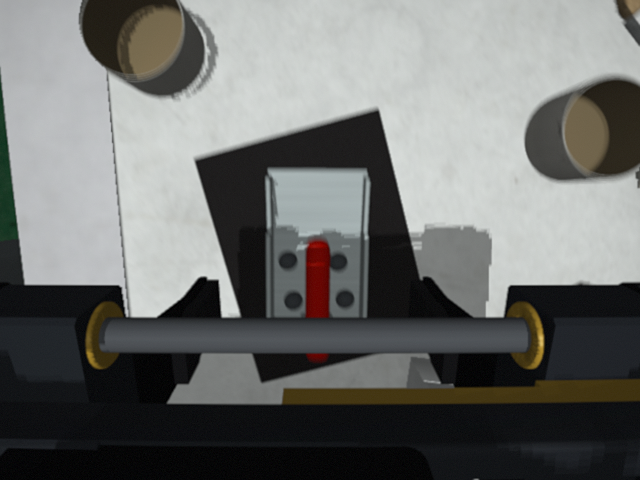

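View pics/s1.png

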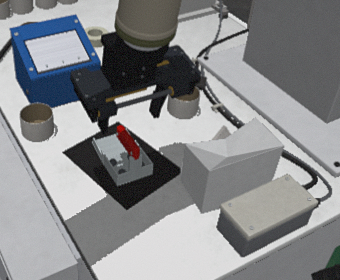

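The wrist view shows the bar centred between the fingers (column ~317) and square to them, so I descend.

Request:
{"api": "carry_out", "payload": {
  "increments": "0.2 0 -0.1 0.0002 0.002 0.013 0.06; 0.3 0 -0.1 0.0005 0.0036 0.026 0.04; 0.4 0.1 -0.2 0.0007 0.0055 0.039 0.03; 0.6 0.1 -0.3 0.001 0.007 0.052 0.03; 0.7 0.1 -0.4 0.0012 0.009 0.065 0.03",
  "squeeze": 20
}}

```text
time: 2.75
ee_pos: [0.4839, 0.1207, 0.0463]
eef_rot: [0.996, -0.022, 0.002, -0.087]
ft_force: [0.1, 0.2, 0.2]
width: 0.0451
```

Run:
```python
from h import *
R=Rs(87.4,-10)
p,d=r.camera("wrist"); cv2.imwrite("pics/w2.png",p)
rows(tcp_from_grip([.4838,.117,.066],R),R,(1,))
```

```text
t 2.8 turn [0.1  0.13 0.07] 0.2 shift [ 0.001  -0.0005 -0.0027] 0.003
0.1 0.1 0.1 0.0010 -0.0005 -0.0027
```

View pics/w2.png

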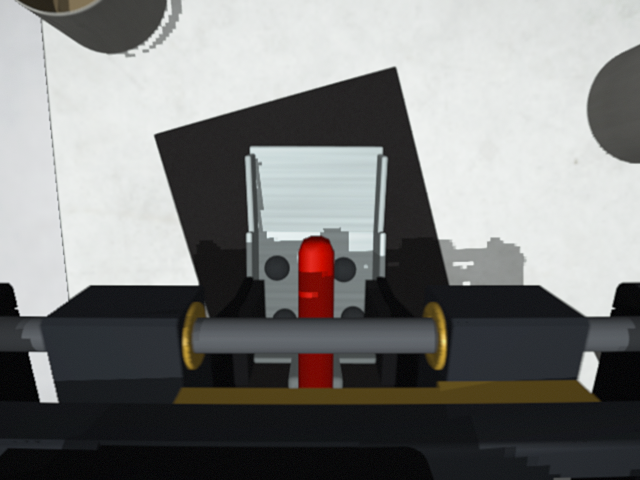

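Fingers straddle the bar evenly (bar at column 316), so I close.

Request:
{"api": "carry_out", "payload": {
  "increments": "0.1 0.1 0 0.0003 0 -0.001 0.03; 0.1 0.1 0 0.0005 0 -0.002 0.022; 0.1 0.1 0 0.0005 0 -0.002 0.018; 0.1 0.1 0 0.0005 0 -0.002 0.012; 0.1 0.1 0 0.0005 0 -0.002 0.01",
  "squeeze": 20
}}

```text
time: 3.42
ee_pos: [0.4838, 0.1199, 0.0471]
eef_rot: [0.996, -0.022, 0.002, -0.087]
ft_force: [1.1, 0.1, -0.7]
width: 0.0139
```

Request:
{"api": "carry_out", "payload": {
  "increments": "0 0 0 0 0 0 0.005; 0 0 0 0 0 0 0.005; 0 0 0 0 0 0 0.005; 0 0 0 0 0 0 0.005; 0 0 0 0 0 0 0.005",
  "squeeze": 60
}}

```text
time: 4.05
ee_pos: [0.4838, 0.1199, 0.0471]
eef_rot: [0.996, -0.022, 0.002, -0.087]
ft_force: [0.9, -0.3, -0.5]
width: 0.0135
```

Run:
```python
from h import *
p,d=r.camera("wrist"); cv2.imwrite("pics/w3.png",p)
s=r.read_state(); print(s["ee_pos"],s["width"],Rot.from_quat(s["eef_rot"]).as_matrix().round(3))
np.save("grasp.npy",np.r_[s["ee_pos"],s["eef_rot"]])
R=Rot.from_quat(s["eef_rot"]).as_matrix(); rows(np.array(s["ee_pos"])+[0,0,.09],R)
```

```text
[0.48383748 0.11994309 0.04709258] 0.013533001791412827 [[ 0.999 -0.043  0.008]
 [-0.044 -0.984  0.174]
 [ 0.001 -0.174 -0.985]]
t 4.1 turn [0. 0. 0.] 0.0 shift [ 0.0001 -0.0156 -0.0886] 0.09
0.0 0.0 0.0 0.0000 -0.0031 -0.0177
0.0 0.0 0.0 0.0000 -0.0063 -0.0355
0.0 0.0 0.0 0.0000 -0.0094 -0.0532
0.0 0.0 0.0 0.0001 -0.0125 -0.0709
0.0 0.0 0.0 0.0001 -0.0156 -0.0886
```

View pics/w3.png

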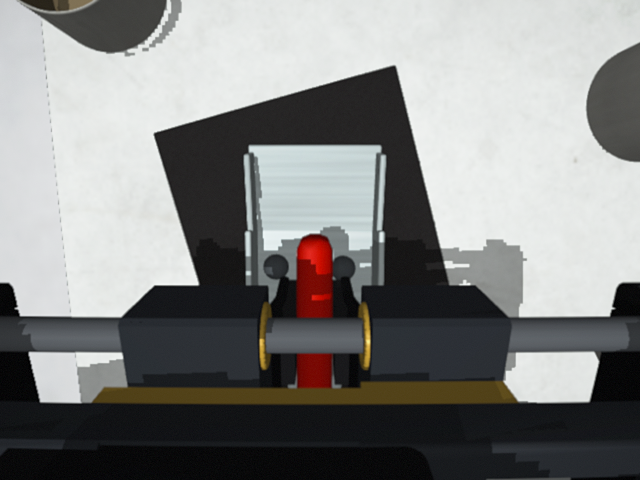

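Request:
{"api": "carry_out", "payload": {
  "increments": "0 0 0 0 -0.001 -0.006 0.005; 0 0 0 0 -0.004 -0.022 0.005; 0 0 0 0 -0.008 -0.045 0.005; 0 0 0 0 -0.013 -0.072 0.005; 0 0 0 0 -0.016 -0.089 0.005"
}}

```text
time: 4.72
ee_pos: [0.4843, 0.1203, 0.1397]
eef_rot: [0.996, -0.022, 0.003, -0.088]
ft_force: [0.0, -0.5, -2.0]
width: 0.0137
```

Run:
```python
from h import *
p,d=r.camera("wrist"); cv2.imwrite("pics/w4.png",p)
s=r.read_state(); print(s["ee_pos"],s["width"],s["ft_force"],s["torque"])
p,d=r.camera("scene"); cv2.imwrite("pics/s4.png",cv2.resize(p[140:380,220:500],None,fx=2.5,fy=2.5))
```

```text
[0.48515387 0.12047472 0.14129804] 0.01327773448663539 [ 1.94849934  0.1162364  -0.06285384] [-0.29467511 -0.12315841 -0.05154568]
```

View pics/w4.png

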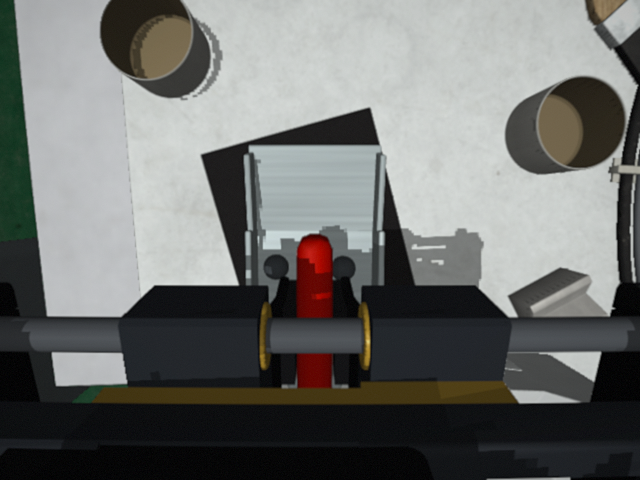

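View pics/s4.png

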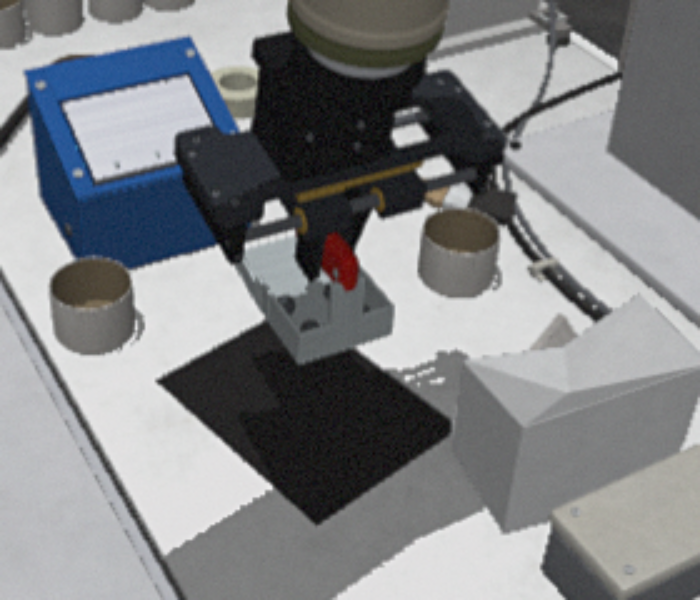

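Run:
```python
from h import *
g=np.load("grasp.npy"); s=r.read_state(); m=r.camera_model("wrist")
Rg=Rot.from_quat(g[3:]); Rn=Rot.from_quat(s["eef_rot"])
# camera in tool frame from now, then at grasp
E=np.array(m["extrinsics"]); T=np.eye(4);T[:3,:3]=Rn.as_matrix();T[:3,3]=s["ee_pos"]
G=np.eye(4);G[:3,:3]=Rg.as_matrix();G[:3,3]=g[:3]
m["extrinsics"]=G@np.linalg.inv(T)@E
L=onz(m,[(249,146),(381,146)],.016); print("lip wrist",L,L.mean(0)); np.save("lip_g.npy",L.mean(0))
b=onz(m,[(315,235)],.079);print("bar front",b)
print("lip in tool",Rg.inv().apply(L.mean(0)-g[:3]))
```

```text
lip wrist [[0.45323175 0.19506839 0.016     ]
 [0.52197781 0.19208347 0.016     ]] [0.48760478 0.19357593 0.016     ]
bar front [[0.48559629 0.15245385 0.079     ]]
lip in tool [ 0.0004888  -0.06719811  0.04343859]
```

```bash
cat >> h.py <<'E'
def lip_target(lip,pitch,yaw=87.6,fr=(.2,.4,.6,.8,1)):
    g=np.load("grasp.npy"); Rg=Rot.from_quat(g[3:])
    lt=Rg.inv().apply(np.array([.4878,.1945,.016])-g[:3])
    S=Rs(87.5,0).T@Rg.as_matrix()      # hand rel. to scoop-square hand
    R=Rs(yaw,pitch)@S
    rows(np.array(lip)-R@lt,R,fr)
HX,HY,HZ=.4715,.3495,.088
def box(x,z,pitch,**k):   # lip top at distance x from hinge along box x, z above hinge
    a=np.radians(87.6); lip_target([HX+x*np.cos(a),HY+x*np.sin(a),HZ+z],pitch,**k)
def lipnow():
    g=np.load("grasp.npy"); Rg=Rot.from_quat(g[3:]); lt=Rg.inv().apply(np.array([.4878,.1945,.016])-g[:3])
    s=r.read_state();R=Rot.from_quat(s["eef_rot"]);p=R.apply(lt)+s["ee_pos"]
    S=Rs(87.5,0).T@Rg.as_matrix(); M=R.as_matrix()@S.T; ex=-M[:,1]
    a=np.radians(87.6);d=p-[HX,HY,HZ]
    print("t",round(s["time"],2),"lip",p.round(4),"rel hinge x,lat,z",(d[0]*np.cos(a)+d[1]*np.sin(a)).round(4),(d[0]*-np.sin(a)+d[1]*np.cos(a)).round(4),d[2].round(4),"pitch",np.degrees(np.arcsin(-ex[2])).round(2),"yaw",np.degrees(np.arctan2(ex[1],ex[0])).round(2),"roll",np.degrees(M[2,0]).round(2),"F",s["ft_force"].round(2),"T",s["torque"].round(2),"w",s["width"].round(4),"q",s["joint_positions"].round(2))
E
python3 - <<'E'
from h import *
lipnow()
box(-.05,.062,-4,fr=(.1,.3,.55,.8,1))
E
```

```text
Traceback (most recent call last):
  File "h.py", line 41, in lipnow
    print("t",round(s["time"],2),"lip",p.round(4),"rel hinge x,lat,z",(d[0]*np.cos(a)+d[1]*np.sin(a)).round(4),(d[0]*-np.sin(a)+d[1]*np.cos(a)).round(4),d[2].round(4),"pitch",np.degrees(np.arcsin(-ex[2])).round(2),"yaw",np.degrees(np.arctan2(ex[1],ex[0])).round(2),"roll",np.degrees(M[2,0]).round(2),"F",s["ft_force"].round(2),"T",s["torque"].round(2),"w",s["width"].round(4),"q",s["joint_positions"].round(2))
                                                                                                                                                                                                                                                                                                                                                                    ^^^^^^^^^^^^^^^^
AttributeError: 'float' object has no attribute 'round'
```

```bash
sed -i 's/s\["width"\].round(4)/round(s["width"],4)/' h.py
python3 - <<'E'
from h import *
lipnow()
box(-.05,.062,-4,fr=(.1,.3,.55,.8,1))
E
```

```text
t 4.83 lip [0.489  0.1951 0.1088] rel hinge x,lat,z -0.1535 -0.0239 0.0208 pitch -0.09 yaw 87.49 roll 0.19 F [-0.11  0.25 -3.16] T [-0.4   0.03  0.03] w 0.0133 q [-0.62  0.09  0.43  1.96 -0.24  1.07 -0.13]
t 4.825 turn [ 3.91 -0.21 -0.06] 3.9 shift [-0.0238 -0.1063 -0.0178] 0.1104
0.4 -0.0 -0.0 -0.0024 -0.0106 -0.0018
1.2 -0.1 -0.0 -0.0071 -0.0319 -0.0053
2.1 -0.1 -0.0 -0.0131 -0.0585 -0.0098
3.1 -0.2 -0.0 -0.0190 -0.0850 -0.0142
3.9 -0.2 -0.1 -0.0238 -0.1063 -0.0178
```

Request:
{"api": "carry_out", "payload": {
  "increments": "0.5 0 0 -0.002 -0.01 -0.002 0.005; 1.3 -0.1 0 -0.007 -0.03 -0.006 0.005; 2.2 -0.1 0 -0.013 -0.057 -0.01 0.005; 3.1 -0.2 0 -0.019 -0.084 -0.014 0.005; 3.9 -0.2 -0.1 -0.024 -0.106 -0.018 0.005"
}}

```text
time: 5.45
ee_pos: [0.4643, 0.2248, 0.176]
eef_rot: [0.992, -0.02, 0.002, -0.122]
ft_force: [-0.4, -0.1, -2.4]
width: 0.0133
```

Run:
```python
from h import *
lipnow()
box(.067,.052,-3,fr=(.2,.45,.7,.9,1))
```

```text
t 5.45 lip [0.468  0.3014 0.1503] rel hinge x,lat,z -0.0482 0.0015 0.0623 pitch -4.03 yaw 87.73 roll -0.04 F [-0.4  -0.11 -2.44] T [-0.55  0.05  0.02] w 0.0133 q [-0.72  0.05  0.35  1.92 -0.27  1.09 -0.3 ]
t 5.45 turn [-1.03  0.07  0.12] 1.0 shift [ 0.0015 -0.1101  0.0367] 0.116
-0.2 0.0 0.0 0.0003 -0.0220 0.0073
-0.5 0.0 0.1 0.0007 -0.0495 0.0165
-0.7 0.0 0.1 0.0011 -0.0771 0.0257
-0.9 0.1 0.1 0.0014 -0.0991 0.0330
-1.0 0.1 0.1 0.0015 -0.1101 0.0367
```

Request:
{"api": "carry_out", "payload": {
  "increments": "-0.2 0 0 0.0003 -0.018 0.006 0.005; -0.4 0 0 0.0006 -0.042 0.014 0.005; -0.6 0 0.1 0.001 -0.068 0.023 0.005; -0.9 0 0.1 0.0014 -0.092 0.031 0.005; -1 0 0.1 0.0015 -0.110 0.0365 0.005"
}}

```text
time: 6.08
ee_pos: [0.4699, 0.3419, 0.1665]
eef_rot: [0.993, -0.02, 0.002, -0.113]
ft_force: [-0.3, -0.5, -2.2]
width: 0.0138
```

Run:
```python
from h import *
p,d=r.camera("wrist"); cv2.imwrite("pics/w5.png",p)
p,d=r.camera("scene"); cv2.imwrite("pics/s5.png",cv2.resize(p[100:340,180:460],None,fx=2.5,fy=2.5))
lipnow()
box(.067,.030,6,fr=(1,))
```

```text
t 6.17 lip [0.4731 0.4187 0.1395] rel hinge x,lat,z 0.0692 0.0013 0.0515 pitch -3.01 yaw 87.8 roll -0.11 F [-0.4   0.11 -2.87] T [-0.48  0.07 -0.03] w 0.0131 q [-0.84  0.18  0.27  1.8  -0.27  1.05 -0.5 ]
t 6.175 turn [-9.01  0.14  0.18] 9.0 shift [ 0.001  -0.0007  0.0103] 0.0104
-9.0 0.1 0.2 0.0010 -0.0007 0.0103
```

View pics/w5.png

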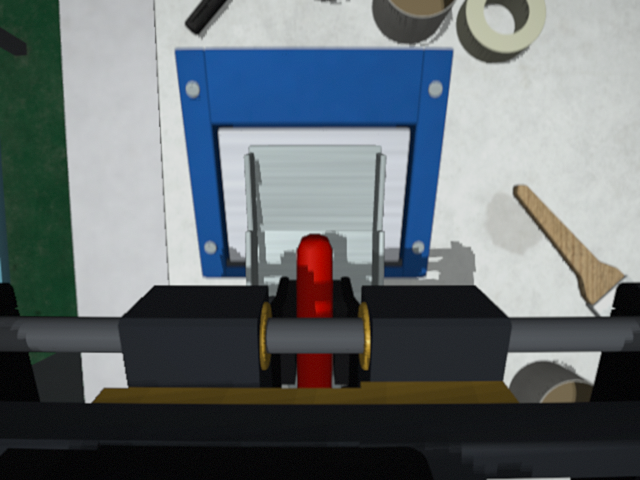

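View pics/s5.png

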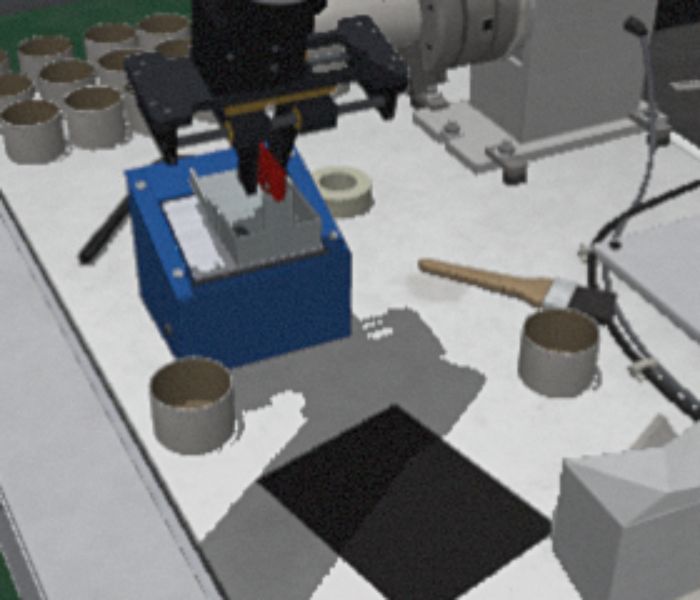

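The wrist view shows the lip (columns 248–382) centred over the flap (218–410). I now press down at a small pitch.

Run:
```python
from h import *
for z,p in((.040,1),(.030,5),(.020,7),(.012,9)): box(.067,z,p,fr=(1,))
```

```text
t 6.175 turn [-4.01  0.15  0.17] 4.0 shift [0.001  0.0015 0.0061] 0.0063
-4.0 0.1 0.2 0.0010 0.0015 0.0061
t 6.175 turn [-8.01  0.14  0.17] 8.0 shift [0.001  0.0002 0.0114] 0.0114
-8.0 0.1 0.2 0.0010 0.0002 0.0114
t 6.175 turn [-10.01   0.14   0.18] 10.0 shift [0.001  0.0006 0.019 ] 0.0191
-10.0 0.1 0.2 0.0010 0.0006 0.0190
t 6.175 turn [-12.01   0.14   0.18] 12.0 shift [0.001  0.0005 0.0248] 0.0248
-12.0 0.1 0.2 0.0010 0.0005 0.0248
```

Request:
{"api": "carry_out", "payload": {
  "increments": "-4 0.1 0.2 0.001 0.0015 0.006 0.005; -8 0.1 0.2 0.001 0 0.0115 0.005; -10 0.1 0.2 0.001 0.0005 0.019 0.005; -12 0.1 0.2 0.001 0.0005 0.025 0.005; -12 0.1 0.2 0.001 0.0005 0.025 0.005"
}}

```text
time: 6.8
ee_pos: [0.4704, 0.3477, 0.1415]
eef_rot: [1.0, -0.021, -0.0, -0.009]
ft_force: [-0.2, 0.3, -0.8]
width: 0.0136
```

Run:
```python
from h import *
p,d=r.camera("wrist"); cv2.imwrite("pics/w6.png",p)
p,d=r.camera("scene"); cv2.imwrite("pics/s6.png",cv2.resize(p[130:290,210:400],None,fx=3.5,fy=3.5))
lipnow()
for z,p in((.005,12),(-.004,18),(-.012,26),(-.018,33),(-.023,38)): box(.067,z,p,fr=(1,))
```

```text
t 6.9 lip [0.4743 0.4161 0.0998] rel hinge x,lat,z 0.0667 -0.0 0.0118 pitch 8.96 yaw 87.57 roll -0.06 F [-1.11  0.61 -1.52] T [0.09 0.26 0.07] w 0.0136 q [-0.93  0.29  0.26  1.7  -0.1   1.15 -0.68]
t 6.9 turn [-3.04  0.06 -0.04] 3.0 shift [-0.     -0.0026  0.0033] 0.0042
-3.0 0.1 -0.0 -0.0000 -0.0026 0.0033
t 6.9 turn [-9.04  0.07 -0.05] 9.0 shift [-0.     -0.0077  0.0056] 0.0095
-9.0 0.1 -0.0 -0.0000 -0.0077 0.0056
t 6.9 turn [-17.04   0.07  -0.05] 17.0 shift [-0.     -0.0156  0.0058] 0.0167
-17.0 0.1 -0.0 -0.0000 -0.0156 0.0058
t 6.9 turn [-24.04   0.08  -0.05] 24.0 shift [-0.     -0.0234  0.0058] 0.0241
-24.0 0.1 -0.1 -0.0000 -0.0234 0.0058
t 6.9 turn [-29.04   0.08  -0.05] 29.0 shift [-0.     -0.0294  0.0072] 0.0303
-29.0 0.1 -0.1 -0.0000 -0.0294 0.0072
```

View pics/w6.png

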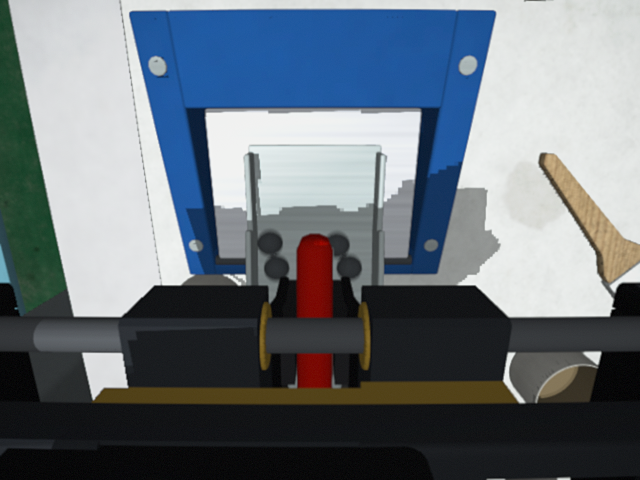

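View pics/s6.png

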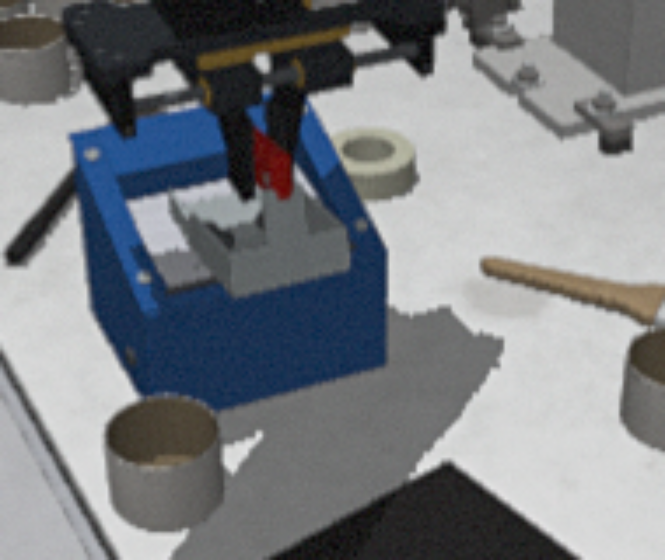

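The balls sit at the foot of the ramp and the flap is about level under the lip, with the grasp unchanged. I tip now.

Request:
{"api": "carry_out", "payload": {
  "increments": "-3 0.1 0 0 -0.0026 0.0035 0.005; -9 0.1 0 0 -0.0077 0.006 0.005; -17 0.1 0 0 -0.0155 0.0065 0.005; -24 0.1 0 0 -0.0232 0.007 0.005; -29 0.1 0 0 -0.029 0.009 0.005"
}}

```text
time: 7.52
ee_pos: [0.4721, 0.377, 0.1341]
eef_rot: [0.97, -0.021, -0.004, 0.243]
ft_force: [-0.7, -0.3, 1.8]
width: 0.0133
```

Run:
```python
from h import *
p,d=r.camera("wrist"); cv2.imwrite("pics/w7.png",p)
lipnow()
box(.067,-.026,39,fr=(1,))
```

```text
t 7.58 lip [0.4727 0.4179 0.0613] rel hinge x,lat,z 0.0683 0.0017 -0.0267 pitch 38.36 yaw 87.82 roll -0.09 F [-3.67 -0.5  -1.37] T [ 0.54  0.17 -0.14] w 0.0132 q [-1.1   0.65  0.29  1.32  0.14  1.58 -0.9 ]
t 7.575 turn [-0.64  0.    0.18] 0.7 shift [ 0.0015  0.001  -0.0008] 0.002
-0.6 0.0 0.2 0.0015 0.0010 -0.0008
```

View pics/w7.png

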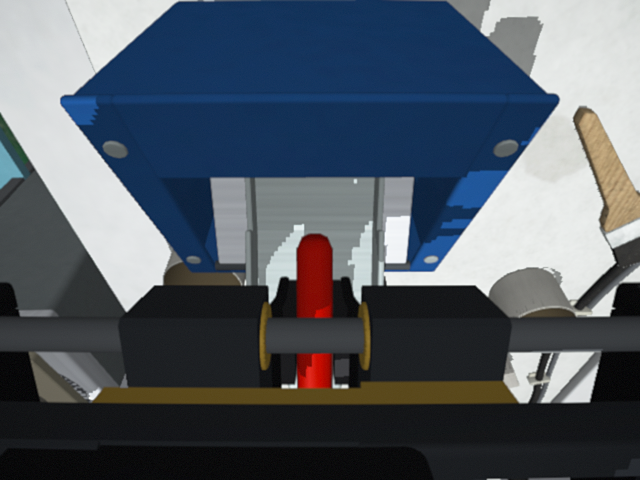

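No balls are left on the ramp. I hold tipped, a little steeper, to be sure.

Request:
{"api": "carry_out", "payload": {
  "increments": "-2 0 0.1 0.001 -0.002 0 0.005; -4 0 0.1 0.0015 -0.0035 0 0.005; -4 0 0.1 0.0015 -0.0035 0 0.005; -4 0 0.1 0.0015 -0.0035 0 0.005; -4 0 0.1 0.0015 -0.0035 0 0.005"
}}

```text
time: 8.2
ee_pos: [0.4722, 0.3817, 0.1308]
eef_rot: [0.96, -0.02, -0.005, 0.278]
ft_force: [-0.6, 1.8, 0.1]
width: 0.0134
```

Run:
```python
from h import *
p,d=r.camera("wrist"); cv2.imwrite("pics/w8.png",p)
p,d=r.camera("scene"); cv2.imwrite("pics/s8.png",cv2.resize(p[130:290,210:400],None,fx=3.5,fy=3.5))
p,d=r.camera("top"); cv2.imwrite("pics/t8.png",cv2.resize(p[180:340,180:400],None,fx=3,fy=3))
lipnow()
```

```text
t 8.35 lip [0.4743 0.4159 0.0574] rel hinge x,lat,z 0.0665 -0.0 -0.0306 pitch 42.32 yaw 87.68 roll -0.03 F [-1.32  3.3  -0.23] T [ 1.23  0.28 -0.11] w 0.0135 q [-1.12  0.71  0.3   1.26  0.16  1.64 -0.91]
```

View pics/w8.png

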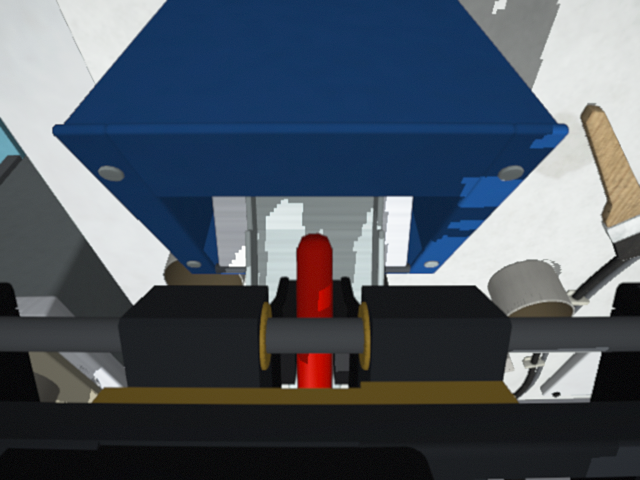

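View pics/s8.png

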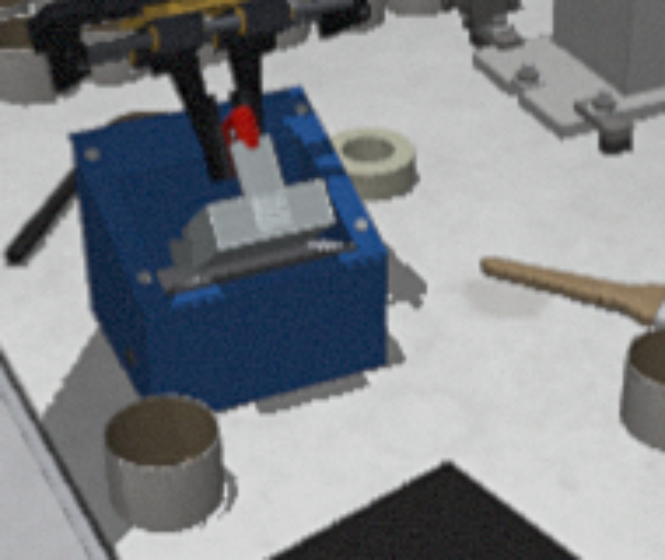

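View pics/t8.png

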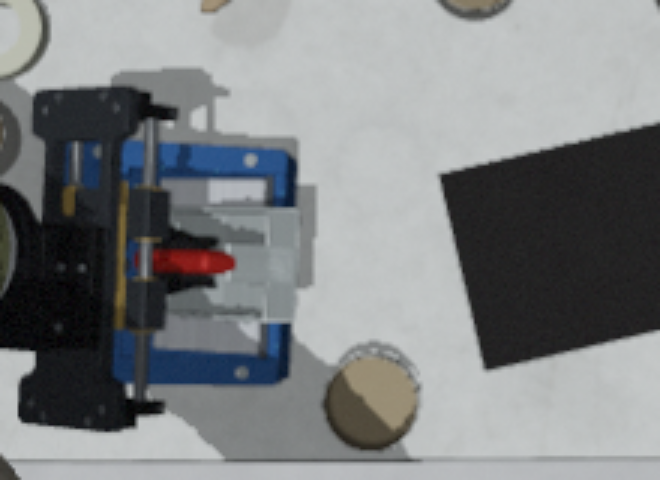

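The top view shows an empty pan floor, at about (270,260) in the crop. Now I lift out along the reverse path.

Run:
```python
from h import *
for z,p in((-.015,38),(.005,31),(.025,23),(.045,15),(.065,7)): box(.064,z,p,fr=(1,))
```

```text
t 8.35 turn [ 4.32 -0.01  0.07] 4.3 shift [-0.0001  0.0135 -0.0066] 0.0151
4.3 -0.0 0.1 -0.0001 0.0135 -0.0066
t 8.35 turn [ 1.132e+01 -1.000e-02  7.000e-02] 11.3 shift [-0.0001  0.0283 -0.0146] 0.0319
11.3 -0.0 0.1 -0.0001 0.0283 -0.0146
t 8.35 turn [ 1.932e+01 -1.000e-02  8.000e-02] 19.3 shift [-0.0001  0.0424 -0.0207] 0.0472
19.3 -0.0 0.1 -0.0001 0.0424 -0.0207
t 8.35 turn [ 2.732e+01 -1.000e-02  9.000e-02] 27.3 shift [-0.0001  0.0549 -0.0265] 0.061
27.3 -0.0 0.1 -0.0001 0.0549 -0.0265
t 8.35 turn [35.32 -0.    0.09] 35.3 shift [-0.0001  0.0658 -0.0321] 0.0733
35.3 -0.0 0.1 -0.0001 0.0658 -0.0321
```

Request:
{"api": "carry_out", "payload": {
  "increments": "4.3 0 0.1 0 0.0135 -0.0066 0.005; 11.3 0 0.1 0 0.0283 -0.0146 0.005; 19.3 0 0.1 0 0.0424 -0.0207 0.005; 27.3 0 0.1 0 0.055 -0.0265 0.005; 35.3 0 0.1 0 0.066 -0.032 0.005"
}}

```text
time: 8.98
ee_pos: [0.4711, 0.3416, 0.1938]
eef_rot: [0.999, -0.022, 0.002, -0.028]
ft_force: [-0.6, -1.0, -2.2]
width: 0.0134
```

Run:
```python
from h import *
p,d=r.camera("wrist"); cv2.imwrite("pics/w9.png",p)
lipnow()
lip_target([.4878,.290,.17],0,yaw=87.5)
```

```text
t 9.03 lip [0.4777 0.4084 0.1565] rel hinge x,lat,z 0.0591 -0.0038 0.0685 pitch 6.41 yaw 87.12 roll 0.21 F [ 5.2  -3.37  0.26] T [-0.45 -0.47 -0.08] w 0.0135 q [-0.91  0.22  0.27  1.67 -0.11  1.22 -0.66]
t 9.025 turn [ 6.41 -0.26 -0.32] 6.4 shift [ 0.0166  0.1211 -0.0129] 0.1229
1.3 -0.1 -0.1 0.0033 0.0242 -0.0026
2.6 -0.1 -0.1 0.0066 0.0484 -0.0052
3.8 -0.2 -0.2 0.0100 0.0726 -0.0078
5.1 -0.2 -0.3 0.0133 0.0969 -0.0103
6.4 -0.3 -0.3 0.0166 0.1211 -0.0129
```

View pics/w9.png

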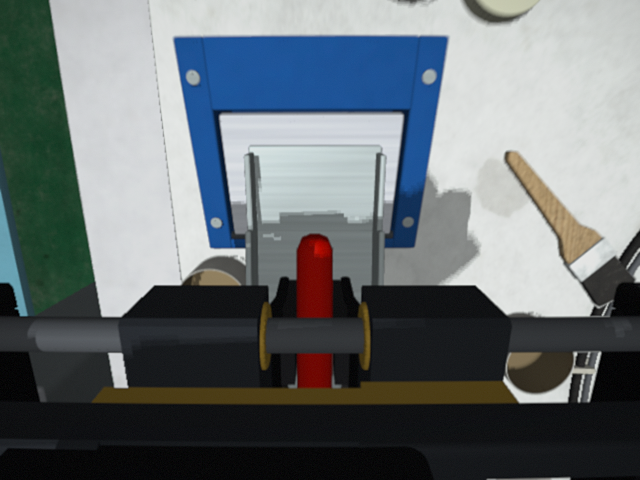

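The flap is shut and the pan shows no balls. I move back over the mat.

Request:
{"api": "carry_out", "payload": {
  "increments": "1.3 -0.1 -0.1 0.003 0.024 -0.0026 0.005; 2.6 -0.1 -0.1 0.0066 0.048 -0.005 0.005; 3.8 -0.2 -0.2 0.01 0.073 -0.008 0.005; 5.1 -0.2 -0.3 0.0133 0.097 -0.0103 0.005; 6.4 -0.3 -0.3 0.0166 0.121 -0.013 0.005"
}}

```text
time: 9.65
ee_pos: [0.4836, 0.2136, 0.2008]
eef_rot: [0.996, -0.023, 0.002, -0.087]
ft_force: [0.0, -0.2, -1.1]
width: 0.0134
```

Run:
```python
from h import *
lipnow()
lip_target([.4878,.1945,.05],0,yaw=87.5,fr=(.25,.5,.75,.95,1))
```

```text
t 9.65 lip [0.4876 0.2881 0.1696] rel hinge x,lat,z -0.0606 -0.0186 0.0816 pitch 0.06 yaw 87.44 roll -0.09 F [ 0.05 -0.17 -1.06] T [-0.38  0.07  0.05] w 0.0134 q [-0.74  0.08  0.36  1.83 -0.2   1.18 -0.35]
t 9.65 turn [ 0.06  0.08 -0.08] 0.1 shift [0.0046 0.1128 0.1017] 0.152
0.0 0.0 -0.0 0.0011 0.0282 0.0254
0.0 0.0 -0.0 0.0023 0.0564 0.0509
0.0 0.1 -0.1 0.0034 0.0846 0.0763
0.1 0.1 -0.1 0.0044 0.1072 0.0966
0.1 0.1 -0.1 0.0046 0.1128 0.1017
```

Request:
{"api": "carry_out", "payload": {
  "increments": "0 0 0 0.001 0.028 0.0254 0.005; 0 0 0 0.0023 0.0564 0.051 0.005; 0 0.1 -0.1 0.0034 0.085 0.076 0.005; 0.1 0.1 -0.1 0.0044 0.107 0.0966 0.005; 0.1 0.1 -0.1 0.0046 0.113 0.1017 0.005"
}}

```text
time: 10.28
ee_pos: [0.4827, 0.1178, 0.0797]
eef_rot: [0.996, -0.023, 0.001, -0.087]
ft_force: [-0.0, 0.0, -2.0]
width: 0.0136
```

Run:
```python
from h import *
p,d=r.camera("scene"); cv2.imwrite("pics/s10.png",cv2.resize(p[130:370,210:490],None,fx=2.5,fy=2.5))
lipnow()
lip_target([.4878,.1945,.0165],0,yaw=87.5)
```

```text
t 10.32 lip [0.4871 0.1927 0.0488] rel hinge x,lat,z -0.156 -0.0221 -0.0392 pitch 0.06 yaw 87.42 roll -0.11 F [-0.38 -0.27 -3.05] T [-0.45  0.13 -0.01] w 0.0135 q [-0.61  0.17  0.43  2.01 -0.3   0.95 -0.06]
t 10.325 turn [ 0.06  0.09 -0.09] 0.1 shift [0.0007 0.0038 0.0322] 0.0324
0.0 0.0 -0.0 0.0001 0.0008 0.0064
0.0 0.0 -0.0 0.0003 0.0015 0.0129
0.0 0.1 -0.1 0.0004 0.0023 0.0193
0.0 0.1 -0.1 0.0006 0.0030 0.0257
0.1 0.1 -0.1 0.0007 0.0038 0.0322
```

View pics/s10.png

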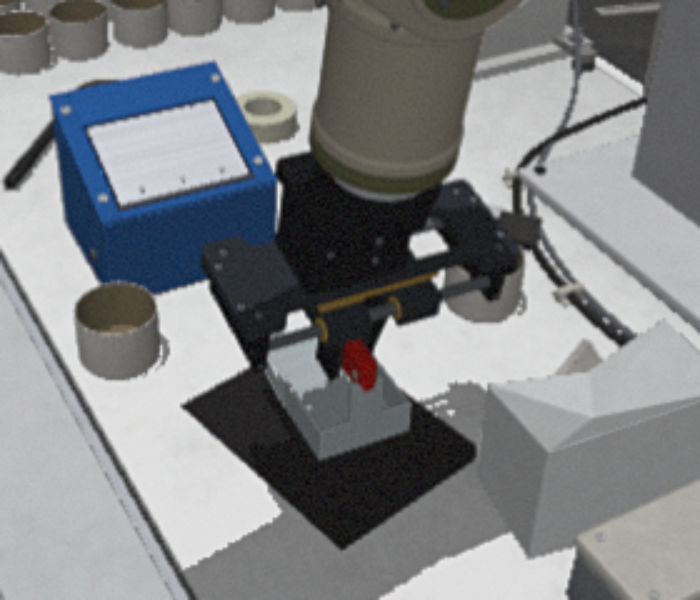

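Request:
{"api": "carry_out", "payload": {
  "increments": "0 0 0 0 0.001 0.008 0.005; 0 0 0 0.0003 0.002 0.017 0.005; 0 0.1 -0.1 0.0005 0.003 0.025 0.005; 0 0.1 -0.1 0.0007 0.0038 0.03 0.005; 0 0.1 -0.1 0.0007 0.0038 0.032 0.005"
}}

```text
time: 10.95
ee_pos: [0.4837, 0.12, 0.0474]
eef_rot: [0.996, -0.022, 0.002, -0.087]
ft_force: [-0.5, -0.1, -1.7]
width: 0.0135
```

Run:
```python
from h import *
lipnow()
lip_target([.4878,.1945,.016],0,yaw=87.5,fr=(1,))
```

```text
t 10.95 lip [0.4876 0.1945 0.0162] rel hinge x,lat,z -0.1542 -0.0226 -0.0718 pitch 0.07 yaw 87.51 roll -0.01 F [-0.46 -0.07 -1.71] T [-0.38  0.05 -0.04] w 0.0135 q [-0.6   0.22  0.42  2.04 -0.34  0.89 -0.02]
t 10.95 turn [0.07 0.01 0.01] 0.1 shift [0.0001 0.0001 0.0003] 0.0004
0.1 0.0 0.0 0.0001 0.0001 0.0003
```

Within about 0.3 mm of the original grasp height. I release slowly.

Request:
{"api": "carry_out", "payload": {
  "increments": "0 0 0 0 0 0.0005 0.005; 0 0 0 0 0 0.0005 0.016; 0 0 0 0 0 0.0005 0.022; 0 0 0 0 0 0.0005 0.03; 0 0 0 0 0 0.0005 0.04",
  "squeeze": 20
}}

```text
time: 11.58
ee_pos: [0.4837, 0.12, 0.047]
eef_rot: [0.996, -0.022, 0.002, -0.087]
ft_force: [-0.6, 1.0, 0.0]
width: 0.0331
```

Request:
{"api": "carry_out", "payload": {
  "increments": "0 0 0 0 0 0 0.045; 0 0 0 0 -0.001 -0.006 0.045; 0 0 0 0 -0.004 -0.025 0.05; 0 0 0 0 -0.009 -0.05 0.06; 0 0 0 0 -0.014 -0.08 0.06"
}}

```text
time: 12.2
ee_pos: [0.4834, 0.1199, 0.1292]
eef_rot: [0.996, -0.022, 0.002, -0.087]
ft_force: [0.4, -0.4, -0.2]
width: 0.0583
```

Run:
```python
from h import *
s=r.read_state(); print(s["ee_pos"],s["width"])
rows(np.array([.35,-.02,.28]),Rot.from_quat(s["eef_rot"]).as_matrix())
```

```text
[0.48343761 0.1199057  0.1291679 ] 0.05830146801560224
t 12.2 turn [0. 0. 0.] 0.0 shift [-0.1271  0.1175 -0.1737] 0.2452
0.0 0.0 0.0 -0.0254 0.0235 -0.0347
0.0 0.0 0.0 -0.0508 0.0470 -0.0695
0.0 0.0 0.0 -0.0763 0.0705 -0.1042
0.0 0.0 0.0 -0.1017 0.0940 -0.1390
0.0 0.0 0.0 -0.1271 0.1175 -0.1737
```

Request:
{"api": "carry_out", "payload": {
  "increments": "0 0 0 -0.006 -0.005 -0.034 0.06; 0 0 0 -0.015 -0.010 -0.068 0.06; 0 0 0 -0.03 -0.015 -0.1 0.06; 0 0 0 -0.045 -0.018 -0.13 0.06; 0 0 0 -0.045 -0.018 -0.13 0.06"
}}

```text
time: 12.82
ee_pos: [0.4387, 0.1173, 0.263]
eef_rot: [0.996, -0.022, 0.004, -0.088]
ft_force: [0.1, 0.1, -0.5]
width: 0.0599
```

Run:
```python
from h import *
for n in("top","scene","wrist"):
    p,d=r.camera(n); cv2.imwrite(f"pics/{n}11.png",p); np.save(f"pics/{n}11.npy",d)
p=cv2.imread("pics/scene11.png"); cv2.imwrite("pics/sc11.png",cv2.resize(p[130:370,210:490],None,fx=2.5,fy=2.5))
p0=cv2.imread("pics/scene0.png");
```

```text
(no output)
```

View pics/sc11.png

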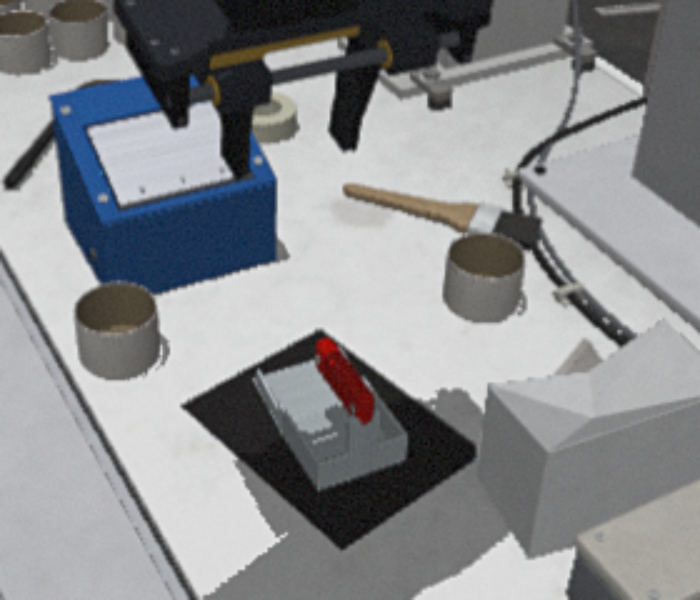

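View pics/wrist11.png

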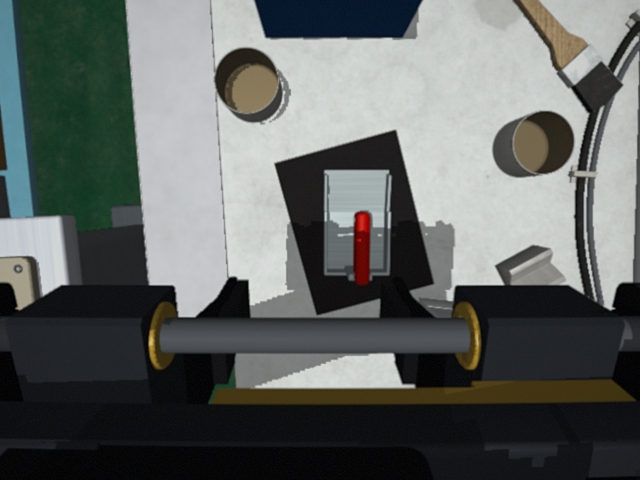

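View pics/top11.png

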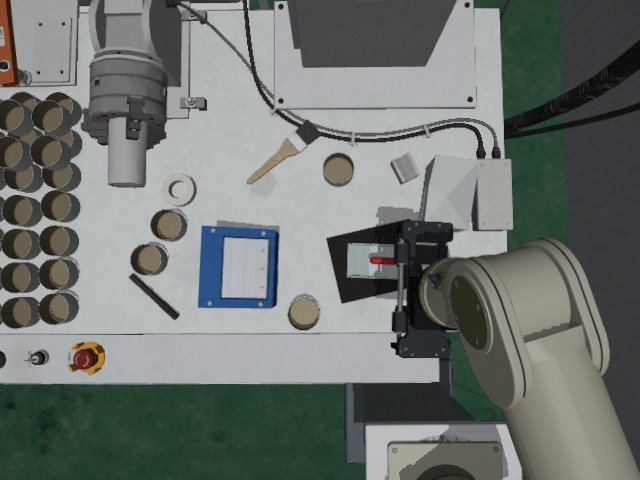

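The scoop is empty and flat on the mat, the flap looks shut, and the bystanders are at the same pixels as before. A quick numeric check before I hand in.

Run:
```python
from h import *
m=r.camera_model("top"); a=cloud(m,np.load("pics/top0.npy"));b=cloud(m,np.load("pics/top11.npy"))
print("flap z before/after",np.nanmedian(a[240:295,225:265,2]),np.nanmedian(b[240:295,225:265,2]), "far edge",np.nanmedian(a[240:295,225:232,2]),np.nanmedian(b[240:295,225:232,2]))
print("ramp z",np.nanmedian(a[248:272,350:366,2]),np.nanmedian(b[248:272,350:366,2]))
mw=r.camera_model("wrist");c=onz(mw,[(325,171),(390,171)],.016);w=onz(mw,[(324,274),(389,274)],.029);print("lip",c.round(4),"rear",w.round(4))
p=cv2.imread("pics/top11.png");p0=cv2.imread("pics/top0.png")
for n,(u,v) in dict(cupA=(304,312),cupB=(338,168),vb=(404,167)).items(): print(n,np.abs(p[v-20:v+20,u-20:u+20].astype(int)-p0[v-20:v+20,u-20:u+20]).mean().round(2))
s=r.read_state();print(s["time"],np.abs(s["joint_vel"]).max())
r.close_job()
```

```text
flap z before/after 0.10567482863846767 0.10597822729184592 far edge 0.11645299788337282 0.11639501081259274
ramp z 0.013671734224209864 0.013748202682783872
lip [[0.4532 0.1939 0.016 ]
 [0.5229 0.1909 0.016 ]] rear [[0.4473 0.0846 0.029 ]
 [0.5166 0.0815 0.029 ]]
cupA 7.91
cupB 7.69
vb 8.54
12.975 0.013842898162854632
the job is handed in; nothing more can be done
```

I picked up the loaded scoop without spilling, pressed the flap open with its lip and tipped the balls into the box. The empty scoop went back flat on its mat and the job was handed in at about 13 s. No verdict is given, so this rests on my own checks.

**What the last checks showed**
- **Flap:** shut, with its height matching the start to within 0.3 mm.
- **Scoop:** empty and level, with the ramp height unchanged. The lip is within about 3 mm of its starting position.
- **Cups and V block:** they look unmoved in the top view. The numeric image comparison gave 7.7 to 8.5 grey levels for all three, which I put down to picture noise without confirming it.

**Not seen directly**
- **Balls:** I could not see them inside the closed box. I infer they are there because the scoop was empty and none showed on the worktop.
- **Flap angle:** I did not measure it directly while pouring. The lip position and the camera pictures put it well past level.

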